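Take the filter out of the bench fume extractor

ROBOT

A 6-joint arm with a two-finger parallel gripper is mounted at the origin on the work surface. World frame = base frame: x ahead of the robot, y to its left, z up, the work surface at z = 0. Lengths are in m, angles in rad, forces in N, time in s.
With the tool pointing down it reaches from about 0.375 to 0.9 m from the base axis. Payload 3.1 kg.
Tool frame: the origin (TCP) lies at the centre of the arm's flange, where the gripper is bolted on; the fingertips stand 182 mm ahead of it and the grasp point (between the pads) lies 164 mm ahead of it; z points along the fingers, y is the line along which they close (so a half turn about z gives the same grasp; the last joint's range is limited). The gripper opens to 87 mm and grips with 3 to 60 N. Pads are 19 mm wide; open, the fingers measure 117 mm over their backs; the gripper's body (75 mm by 190 mm) begins 51 mm behind the grasp point.
Start: joints at [1.044, 0.527, 1.433, -0, 1.181, -0.178], TCP at [0.214, 0.587, 0.405] pointing down, gripper open.
Joint ranges: [-3.08, 3.08], [-0.75, 2.2], [0.22, 2.44], [-1.43, 4.57], [0, 2.65], [-2.85, 2.85]. Speed limits (rad/s): [2.79, 2.79, 3.14, 3.14, 3.14, 3.14].

INTERFACE

Orientations are given as a unit quaternion [x, y, z, w].
In Python, from rig import * gives the robot as it stands.
- The arm moves only by the tool move_arm, never from a script. Its argument "commands" is a list that holds one entry, the list of rows, each a list of 6 numbers: the shift along the tool's x, y, z in units of 40 mm (1.0 is 40 mm), then the turn, a rotation vector about the tool's x, y, z in rad. A call has 1 to 12 rows; each row is the pose to reach, as a shift and turn from the pose commanded when the call began, along the tool's axes at that moment; what a row does not reach only later rows make up. A row lasts 1/8 s, in which the tool goes at most 62.5 mm and 10.7 degrees, less where a joint would pass 70% of its speed; a pose out of reach is approached as far as the arm can. A call with a gripper value outside its range is refused whole. "claw" is the closure, from -1 (fully open) to 1 (shut), so that 0 is half open, set as the call begins (left out, the last holds). The fingers move at their own pace and stop on an object; "squeeze" is the grip in N (left out, the last holds). Time passes only in rows, so rows that repeat a pose let the fingers close. It gives the time, the measured TCP pose, the force, the opening and the grip force at its end, in the units of the state.
- get_obs(): the state, without advancing time (a new reading comes with each control period).
- camera(name): name is "side" or "top" or "wrist"; returns a dict with "pixels" (420x560x3 uint8, blue, green, red), "range_z" (420x560 float32, m along the optical axis (not along the pixel's ray), 0 where there is no reading), "camera_matrix" (3x3 intrinsics, pixels), "extrinsics" (4x4, takes a point from world to camera coordinates). Camera axes: x right, y up, looking along -z (the intrinsics and any distortion apply to the point x, -y, -z); pixel columns grow to the right and rows downward; lengths in m; the calibration is good to about 2 mm. The wrist camera is an equidistant fisheye: a pixel r from the principal point sees the ray r / f radians off the axis. A picture is of the moment at which its call begins.
- hand_in(): hands the job in; it is judged then, once.
The state is a dict: "time": time; "q": joint angles; "joint_velocities": joint speeds; "joint_torque": joint torques, N m; "position": TCP position; "tool_rot": TCP orientation; "ft_force": force on the tool from outside, world axes, zero at the start; "moment": the same for the moment, N m; "grip_width": finger opening in m; "grip_force": force on a finger pad.
Only numpy, scipy, OpenCV 4.12 (cv2) and the standard library are available. Lean on these libraries where they do the work, as an engineer would, in place of code of your own. Each camera call takes 0.05 s, during which the arm holds its last target. There are 200 camera calls.

TASK

The fume extractor's filter is due for cleaning. Flip up the ring pull that lies recessed in the extractor's hatch, lift the hatch by it until it stands open nearly upright by itself, then draw the slanted filter cassette out of its slot and set it down gently, standing upright on its foot, on the flat work mat. Do not push over or shift the parts tray, spray can, cup or screwdriver.

Things in the scene. Friction and masses are not known exactly. Their poses are not given: they have to be found in the camera images.
- extractor: fixed grey metal box, 262 (x) x 280 (y) x 160 mm high, a well under its top hatch; origin on the bench 119 mm behind its front face, mid-width; +x points from its front (louvres, free edge of the hatch) to the hinge at the back. The open well spans x = -100 to +120 mm and y = -126 to +126 mm, floor 10 mm above the bench. Its place and yaw vary
- hatch_hinge (a point): middle of the hatch's hinge line, fixed to the extractor at x = +120 mm, 160 mm above the bench (level with the hatch's top face); hinge line along the extractor's y
- hatch (a joint): angle of the aluminium hatch (220 x 246 x 6 mm, 0.55 kg, flush in the top when shut): 0 shut, grows as its front rises, 1.57 upright, stop at 1.75; open above 1.2 rad. Stiff hinge: stays where left; lifting takes 10 to 12 N at the ring. Its open recess, 102 x 90 (y) mm and 28 mm deep, lies 108 to 210 mm in front of the hinge line; the pan hangs 32 mm below the top face
- ring (a joint): angle of the steel ring pull to the hatch: 0 flat in the recess, 1.57 square to the hatch, stop at 1.75; same sense as the hatch (its front bar rises and swings back). Light friction, about 1 N at the bar; stays where left. Pivot line parallel to the hinge, 120 mm in front of it, 8 mm below the hatch's top face
- ring_bar (a point): middle of the ring's front bar: round steel, 10 mm thick, straight for 48 mm along the extractor's y, 50 mm from the ring's pivot. Flat, it is 170 mm in front of the hinge line and 8 mm below the hatch's top face; 35 mm is free in front of it, 40 mm behind it inside the ring (60 mm wide there), 15 mm under it
- cassette_mid (a point): centre of the loose grey filter cassette, a slab 28 mm thick (its x), 100 wide (y), 110 tall (z; foot 55 mm below the centre), 0.25 kg, pleated faces. At first it stands in a slanted slot in the well, top leaning 0.6 to 0.67 rad towards the extractor's -y side, and slides out along its own z. Guides hold its lower 50 mm with 2 mm of play on each face; the upper 60 mm is free
- mat: fixed cork work mat, 260 (x) x 180 (y) x 4 mm, flat on the bench; origin at the centre of its underside. Left or right of the extractor. The cassette's centre must end within 110 mm of the mat's centre along the mat's x and within 75 mm along its y
- tray: bystander: open blue plastic parts tray 180 x 130 x 35 mm, origin at the centre of its underside, on the other side of the extractor from the mat
- can: bystander: spray can, 60 mm across, 170 mm tall, origin under its centre
- cup: bystander: paper-white cup, 72 mm across the rim, 85 mm tall, origin under its centre
- driver: bystander: screwdriver lying on the bench behind the extractor

How it is judged:
On the way, in this order (a step that is already met when the one before it is completed fails the run):
1. the ring pull is flipped up out of its recess (more than 0.7 rad) (value of joint ring above 0.7 rad), for 0.1 s.
2. the hatch is lifted open (more than 1.2 rad) (value of joint hatch above 1.2 rad), for 0.2 s.
3. the cassette is drawn out of the well (its centre higher than 200 mm) (height (world z) of cassette_mid above 0.2 m and value of joint hatch above 1.2 rad), for 0.1 s.
At the end, for the whole second after the job is handed in: The hatch stands open by more than 1.2 rad; the cassette stands still and upright (within 0.15 rad) on its foot on the mat, its centre within 110 mm (mat's x) and 75 mm (mat's y) of the mat's centre (value of joint hatch above 1.2 rad and x of cassette_mid in the frame of mat between -0.11 and 0.11 m and y of cassette_mid in the frame of mat between -0.075 and 0.075 m and z of cassette_mid in the frame of mat between 0.052 and 0.066 m and angle between cassette_mid's own z axis and vertical below 0.15 rad and linear speed of cassette below 0.02 m/s); the robot touches nothing.
It fails at once if the cassette is dropped or pressed hard on the mat (more than 70 N) (contact force between cassette and mat above 70 N).
It fails at once if the parts tray, spray can, cup or screwdriver is shifted by more than 30 mm or knocked over (distance of any of tray, can, cup, driver from where it was at the start of the episode above 0.03 m or angle between any of can, cup's own z axis and vertical above 0.5 rad).
It also fails if it takes over 59 s, if anything falls off the work surface, if the arm or the gripper's body presses on something with over 40 N, if the wrist force passes 120 N, or if a joint passes its speed limit or range.

## Working session

There is one attempt and no reset: what is moved stays moved. The work goes in short steps, Python scripts to look and compute and a tool call to move; the robot and the scene stay as the last step left them, time stands still between calls to the robot, and variables do not carry over. Pictures are saved under pics/ and viewed, at most 10 in all, crops included, and the job is handed in when it is done.

Besides the shell and the picture viewer there is one more tool, called as name(argument=value, ...) on one line, values as JSON. move_arm: Moves the arm, as the interface text tells. Its arguments: {"type":"object","properties":{"commands":{"type":"array","items":{"type":"array","items":{"type":"array","items":{"type":"number"}}}},"claw":{"type":"number"},"squeeze":{"type":"number"}},"required":["commands"]}

```bash
ls; mkdir -p pics; cat > h.py <<'E'
from rig import *
import numpy as np, cv2
from scipy.spatial.transform import Rotation as R
def pts(c):
    z=c["range_z"].astype(float);K=c["camera_matrix"];v,u=np.mgrid[:z.shape[0],:z.shape[1]]
    X=np.stack([(u-K[0,2])/K[0,0]*z,-(v-K[1,2])/K[1,1]*z,-z,np.ones_like(z)],-1)
    P=X@np.linalg.inv(c["extrinsics"]).T
    P=P[...,:3]; P[z==0]=np.nan
    return P
def to_tool(p,o=None):
    o=o or get_obs(); return R.from_quat(o["tool_rot"]).inv().apply(np.array(p)-o["position"])
E
python3 - <<'E'
from h import *
for n in ("top","side"):
    c=camera(n); cv2.imwrite(f"pics/{n}0.png",c["pixels"]); np.savez(f"{n}0.npz",**c)
    print(n,c["camera_matrix"].round(1).tolist(),c["extrinsics"].round(3).tolist())
print(get_obs())
E
```

```text
pics
top [[378.9, 0.0, 273.8], [0.0, 378.9, 208.1], [0.0, 0.0, 1.0]] [[-0.024, -1.0, -0.012, 0.02], [0.993, -0.025, 0.119, -0.608], [-0.119, -0.009, 0.993, -1.042], [0.0, 0.0, 0.0, 1.0]]
side [[469.0, 0.0, 279.8], [0.0, 469.0, 211.1], [0.0, 0.0, 1.0]] [[-0.884, -0.467, 0.011, 0.518], [0.33, -0.607, 0.723, -0.297], [-0.331, 0.642, 0.691, -0.889], [0.0, 0.0, 0.0, 1.0]]
{'time': 0.1, 'q': array([ 1.04350532e+00,  5.28415297e-01,  1.43375763e+00,  8.34541206e-06,
        1.18135250e+00, -1.78506923e-01]), 'joint_velocities': array([ 1.66555926e-03, -5.17202919e-04, -3.33256933e-03, -6.04219392e-05,
        1.69160138e-04,  1.01474509e-03]), 'joint_torque': array([-4.22230460e-05, -4.40983593e+01, -1.77151036e+01,  6.34536054e-02,
        5.33668406e-02, -2.66698441e-05]), 'position': array([0.21342351, 0.58712102, 0.40384852]), 'tool_rot': array([ 1.73510918e-01,  9.84831472e-01, -9.05500386e-04, -3.37623525e-04]), 'ft_force': array([-0.39597921, -0.09637398, -1.21511646]), 'moment': array([ 0.00621823, -0.02197024, -0.03409775]), 'grip_force': 0.0, 'grip_width': 0.08666172989157313}
```

View pics/top0.png

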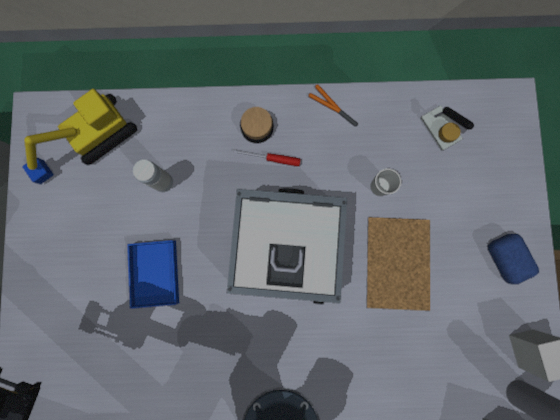

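View pics/side0.png

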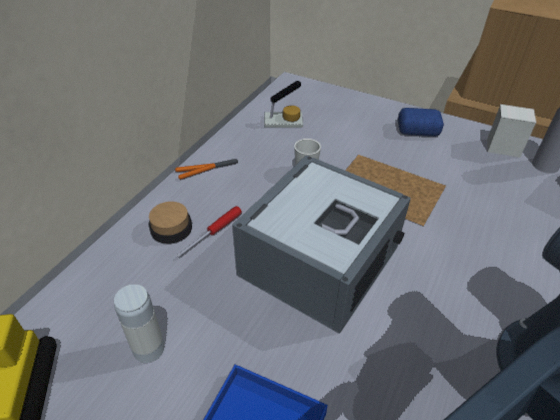

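The top view shows the extractor at pixel (287,245) with its front towards the robot. The ring is at (287,262), the mat to its right at (399,264), the cup at (387,182), the can at (150,172), the tray at (153,273) and the driver at (280,158). The side view agrees.

```bash
python3 - <<'E'
from h import *
c=dict(np.load("top0.npz")); P=pts(c); im=c["pixels"].astype(int)
g=im.min(2)
def rect(m,name):
    m=cv2.morphologyEx(m.astype(np.uint8),cv2.MORPH_OPEN,np.ones((3,3)))
    n,l,s,_=cv2.connectedComponentsWithStats(m); k=1+np.argmax(s[1:,4]); q=P[l==k]; q=q[~np.isnan(q[:,0])]
    r=cv2.minAreaRect((q[:,:2]*1000).astype(np.float32)); print(name,r,"z",np.percentile(q[:,2],[5,50,95]).round(4),len(q)); return q
v,u=np.mgrid[:420,:560]
box=(u>225)&(u<355)&(v>180)&(v<310)
q=rect(box&(P[...,2]>.14),"box all top")
q=rect(box&(g>150)&(P[...,2]>.14),"hatch")
rec=(u>262)&(u<308)&(v>238)&(v<292)
q=rect(rec&(P[...,2]<.151)&(P[...,2]>.12),"recess")
q=rect(rec&(g>110)&(P[...,2]<.158),"ring")
q=rect((u>355)&(u<440)&(v>210)&(v<315)&(im[...,2]-im[...,0]>40),"mat")
q=rect((u>365)&(u<405)&(v>160)&(v<200)&(P[...,2]>.06),"cup")
q=rect((u>130)&(u<175)&(v>150)&(v<195)&(P[...,2]>.14),"can")
q=rect((u>120)&(u<185)&(v>230)&(v<315)&(im[...,0]-im[...,2]>60),"tray")
print(P[248:285:2,287].round(4))
E
```

```text
box all top ((500.7970886230469, -26.52911376953125), (280.6657409667969, 262.4300537109375), 83.65130615234375) z [0.1561 0.1594 0.1623] 10317
hatch ((498.9570007324219, -27.076629638671875), (242.77227783203125, 214.09286499023438), 83.8104248046875) z [0.1567 0.1594 0.1623] 6578
recess ((425.4936218261719, -18.417396545410156), (90.40579986572266, 52.981868743896484), 83.94136810302734) z [0.1283 0.1315 0.137 ] 579Traceback (most recent call last):
  File "<stdin>", line 14, in <module>
  File "<stdin>", line 6, in rect
    return _wrapfunc(a, 'argmax', axis=axis, out=out, **kwds)
    return bound(*args, **kwds)
ValueError: attempt to get argmax of an empty sequence
```

```bash
cat >> h.py <<'E'
yaw=np.radians(-6.28); ex=np.array([np.cos(yaw),np.sin(yaw)]); ey=np.array([-ex[1],ex[0]])
O=np.array([.4999,-.0268])-.011*ex
def W(x,y,z): return np.r_[O+x*ex+y*ey,z]
def E(p): d=np.asarray(p)[...,:2]-O; return np.stack([d@ex,d@ey,np.asarray(p)[...,2]],-1)
E
python3 - <<'E'
from h import *
c=dict(np.load("top0.npz")); P=pts(c); im=c["pixels"].astype(int); g=im.min(2)
v,u=np.mgrid[:420,:560]
def rect(m,name):
    n,l,s,_=cv2.connectedComponentsWithStats(m.astype(np.uint8)); k=1+np.argmax(s[1:,4]); q=P[l==k]; q=q[~np.isnan(q[:,0])]
    r=cv2.minAreaRect((q[:,:2]*1000).astype(np.float32)); print(name,r,"z",np.percentile(q[:,2],[5,50,95]).round(4),len(q)); return q
rect((u>355)&(u<440)&(v>210)&(v<315)&(im[...,2]-im[...,0]>40),"mat")
rect((u>365)&(u<405)&(v>160)&(v<200)&(P[...,2]>.06),"cup")
rect((u>130)&(u<175)&(v>150)&(v<195)&(P[...,2]>.14),"can")
rect((u>120)&(u<185)&(v>230)&(v<315)&(im[...,0]-im[...,2]>60),"tray")
e=E(P); m=(abs(e[...,0]+40)<60)&(abs(e[...,1])<50)&(e[...,2]>.142)&(e[...,2]<.168)&(u>262)&(u<310)
cr=c["pixels"][235:295,255:320]; cv2.imwrite("pics/crop.png",cv2.resize(cr,None,fx=9,fy=9,interpolation=cv2.INTER_CUBIC))
for r in range(244,290,2): print(r,(e[r,287]*1000).round(0),im[r,287])
print(O, "bar expect",W(-.05,0,.152),to_tool(W(-.05,0,.152)))
E
```

```text
mat ((445.3808898925781, -349.1884460449219), (177.7787322998047, 255.67153930664062), 86.00237274169922) z [-0.0004  0.003   0.0063] 5489
cup ((668.1865844726562, -307.8623046875), (69.39998626708984, 69.6972427368164), 86.18463897705078) z [0.0629 0.081  0.0863] 246
can ((696.56298828125, 332.2146301269531), (56.39319610595703, 57.253456115722656), 69.65113067626953) z [0.1487 0.1693 0.1725] 480
tray ((435.29010009765625, 354.2041015625), (177.95709228515625, 131.53152465820312), 3.129410743713379) z [0.0016 0.0052 0.0344] 2566
244 [ 14.   0. 157.] [138 136 134]
246 [ 10.  -1. 131.] [65 62 58]
248 [  5.  -1. 131.] [66 60 56]
250 [ -0.  -1. 131.] [65 62 59]
252 [ -6.  -2. 128.] [66 63 58]
254 [-11.  -2. 134.] [69 64 61]
256 [-16.  -3. 132.] [68 63 60]
258 [-21.  -3. 131.] [67 63 60]
260 [-26.  -4. 131.] [67 63 61]
262 [-31.  -4. 129.] [60 57 55]
264 [nan nan nan] [58 57 53]
266 [-41.  -5. 129.] [43 38 35]
268 [-45.  -5. 154.] [85 79 76]
270 [-50.  -5. 156.] [145 134 131]
272 [-55.  -5. 152.] [78 71 68]
274 [-61.  -6. 130.] [66 62 58]
276 [-66.  -7. 129.] [68 62 59]
278 [-71.  -7. 132.] [62 59 55]
280 [nan nan nan] [58 55 54]
282 [-81.  -8. 129.] [53 50 46]
284 [-86.  -8. 133.] [40 38 33]
286 [-90.  -9. 140.] [103 102 101]
288 [-93.  -8. 159.] [163 162 160]
[ 0.48896601 -0.02559674] bar expect [ 0.43926605 -0.02012737  0.152     ] [-0.41986477 -0.49302166  0.25263879]
```

View pics/crop.png

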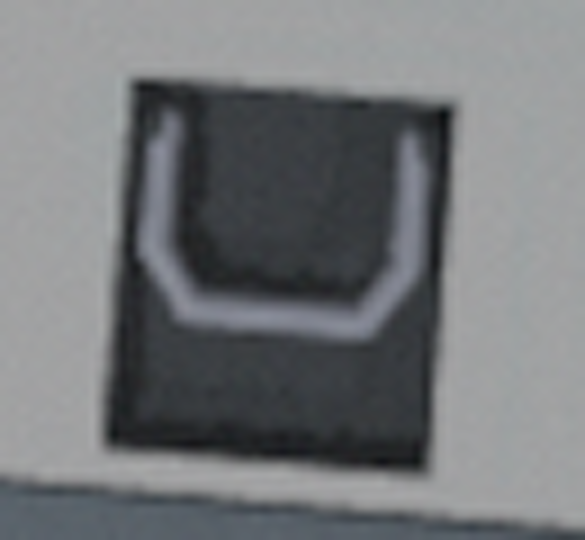

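```bash
cat >> h.py <<'E'
def pose(x,y,z,beta=0,psi=0,gam=0):
    """grasp point in extractor frame; tilt beta about ey (z -> -ex), extra spin psi about tool z, gam about ex -> (TCP pos, Rot)"""
    R0=R.from_matrix(np.c_[np.r_[ey,0],np.r_[ex,0],[0,0,-1]])
    Rw=R.from_rotvec(gam*np.r_[ex,0])*R.from_rotvec(beta*np.r_[ey,0])*R0*R.from_rotvec([0,0,psi])
    return W(x,y,z)-.164*Rw.as_matrix()[:,2],Rw
def rows(ps,nd=2):
    o=get_obs(); r0=R.from_quat(o["tool_rot"]); out=[]
    for p,r in ps:
        d=r0.inv().apply(p-o["position"])/.04; t=(r0.inv()*r).as_rotvec()
        out.append([*d.round(nd).tolist(),*t.round(3).tolist()])
    for r in out: print(r,end=",\n")
def now(nom=True):
    o=get_obs(); r=R.from_quat(o["tool_rot"]); g=o["position"]+.164*r.as_matrix()[:,2]
    print("t",round(o["time"],2),"grasp E",(E(g)*1000).round(1),"tool z in E",[round(float(a),3) for a in (r.as_matrix()[:2,2]@ex,r.as_matrix()[:2,2]@ey,r.as_matrix()[2,2])],"F",o["ft_force"].round(1),"w",o["grip_width"].round(4),"gf",round(float(o["grip_force"]),1),"q",o["q"].round(2))
E
python3 - <<'E'
from h import *
a=(np.array([.42,.30,.41]),pose(0,0,0)[1]); b=pose(-.05,0,.25)
rows([a,b])
E
```

```text
[-7.31, -4.98, -0.15, -0.002, 0.001, 1.332],
[-10.49, -12.34, -0.23, -0.002, 0.001, 1.332],
```

move_arm(commands=[[[-3.6, -2.5, -0.1, 0, 0, 0.4], [-7.3, -5, -0.15, 0, 0, 0.8], [-7.3, -5, -0.15, 0, 0, 1.332], [-7.3, -5, -0.15, 0, 0, 1.332], [-7.3, -5, -0.15, 0, 0, 1.332], [-7.3, -5, -0.15, 0, 0, 1.332], [-10.49, -12.34, -0.23, 0, 0, 1.332], [-10.49, -12.34, -0.23, 0, 0, 1.332], [-10.49, -12.34, -0.23, 0, 0, 1.332], [-10.49, -12.34, -0.23, 0, 0, 1.332], [-10.49, -12.34, -0.23, 0, 0, 1.332], [-10.49, -12.34, -0.23, 0, 0, 1.332]]], claw=0.22, squeeze=30)

```text
time: 1.6
position: [0.4397, -0.0236, 0.414]
tool_rot: [0.747, 0.665, -0.0, 0.001]
ft_force: [-0.1, 0.7, 0.2]
grip_width: 0.0341
grip_force: 0.0
```

```bash
python3 - <<'E'
from h import *
now(); rows([pose(-.05,0,.17),pose(-.05,0,.156)])
E
```

```text
Traceback (most recent call last):
  File "h.py", line 29, in now
    print("t",round(o["time"],2),"grasp E",(E(g)*1000).round(1),"tool z in E",[round(float(a),3) for a in (r.as_matrix()[:2,2]@ex,r.as_matrix()[:2,2]@ey,r.as_matrix()[2,2])],"F",o["ft_force"].round(1),"w",o["grip_width"].round(4),"gf",round(float(o["grip_force"]),1),"q",o["q"].round(2))
                                                                                                                                                                                                             ^^^^^^^^^^^^^^^^^^^^^
AttributeError: 'float' object has no attribute 'round'
```

```bash
sed -i 's/o\["grip_width"\].round(4)/round(o["grip_width"],4)/' h.py; python3 - <<'E'
from h import *
now(); rows([pose(-.05,0,.17),pose(-.05,0,.156)])
c=camera("wrist"); cv2.imwrite("pics/w1.png",c["pixels"])
E
```

```text
t 1.6 grasp E [-49.1  -3.5 250. ] tool z in E [0.001, -0.001, -1.0] F [-0.1  0.7  0.2] w 0.0341 gf 0.0 q [-0.31  0.27  1.86 -0.    1.01 -0.19]
[0.09, -0.02, 2.0, 0.001, 0.001, -0.007],
[0.09, -0.02, 2.35, 0.001, 0.001, -0.007],
```

View pics/w1.png

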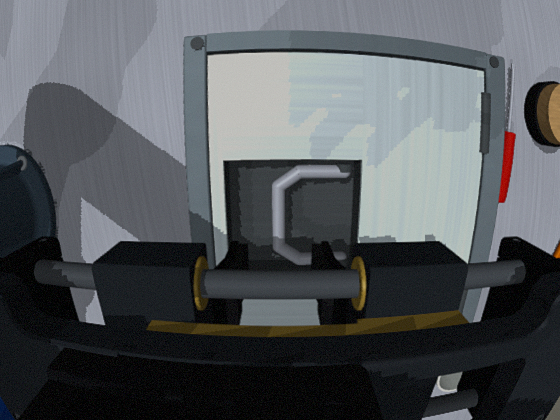

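The wrist view shows the ring's bar at column 281, midway between the fingertips (235 and 325). I'll descend.

move_arm(commands=[[[0.09, 0, 0.8, 0, 0, 0], [0.09, 0, 1.5, 0, 0, 0], [0.09, 0, 2.0, 0, 0, 0], [0.09, 0, 2.2, 0, 0, 0], [0.09, 0, 2.35, 0, 0, 0], [0.09, 0, 2.35, 0, 0, 0]]])

```text
time: 2.4
position: [0.4397, -0.016, 0.32]
tool_rot: [0.745, 0.667, 0.0, -0.0]
ft_force: [-0.1, 0.1, -0.5]
grip_width: 0.0336
grip_force: 0.0
```

move_arm(commands=[[[0, 0, 0, 0, 0, 0], [0, 0, 0, 0, 0, 0], [0, 0, 0, 0, 0, 0], [0, 0, 0, 0, 0, 0]]], claw=1, squeeze=25)

```text
time: 2.9
position: [0.4397, -0.0164, 0.3202]
tool_rot: [0.745, 0.667, 0.0, 0.0]
ft_force: [0.8, 0.7, 1.0]
grip_width: 0.0092
grip_force: 25.0
```

```bash
cat >> h.py <<'E'
def bar(th,ph):  # bar centre in extractor x,z
    c,s=np.cos(th),np.sin(th)
    px=.12-.12*c-.008*s*-1*-1; pz=.16+.12*s-.008*c
    px=.12+(-.12*c)+(-.008)*s*-1 if False else .12-.12*c-(-.008)*s*-1
    return px-.05*np.cos(th+ph), pz+.05*np.sin(th+ph)
E
python3 - <<'E'
from h import *
now()
E
```

```text
t 2.9 grasp E [-49.9   3.7 156.2] tool z in E [0.001, -0.0, -1.0] F [0.8 0.7 1. ] w 0.0092 gf 25.0 q [-0.29  0.43  1.97  0.    0.74 -0.18]
```

```bash
python3 - <<'E'
s=open('h.py').read().split("def bar")[0]+'''def bar(th,ph,beta,y=.0037,off=.004):
    c,s=np.cos(th),np.sin(th)
    x=.12-.12*c-.008*s-.05*np.cos(th+ph)+off*np.sin(beta)
    z=.16+.12*s-.008*c+.05*np.sin(th+ph)+off*np.cos(beta)
    return pose(x,y,z,beta)
'''
open('h.py','w').write(s)
E
python3 - <<'E'
from h import *
rows([bar(0,p,0) for p in (.2,.4,.6,.8,1,1.2,1.35)])
E
```

```text
[-0.0, 0.02, -0.24, 0.001, 0.0, -0.001],
[-0.0, 0.1, -0.48, 0.001, 0.0, -0.001],
[-0.0, 0.22, -0.7, 0.001, 0.0, -0.001],
[-0.0, 0.38, -0.89, 0.001, 0.0, -0.001],
[-0.0, 0.58, -1.05, 0.001, 0.0, -0.001],
[-0.0, 0.8, -1.16, 0.001, 0.0, -0.001],
[0.0, 0.98, -1.22, 0.001, 0.0, -0.001],
```

move_arm(commands=[[[0, 0.02, -0.24, 0, 0, 0], [0, 0.1, -0.48, 0, 0, 0], [0, 0.22, -0.7, 0, 0, 0], [0, 0.38, -0.89, 0, 0, 0], [0, 0.58, -1.05, 0, 0, 0], [0, 0.8, -1.16, 0, 0, 0], [0, 0.98, -1.22, 0, 0, 0], [0, 0.98, -1.22, 0, 0, 0], [0, 0.98, -1.22, 0, 0, 0]]])

```text
time: 4.03
position: [0.4779, -0.0205, 0.3703]
tool_rot: [0.745, 0.667, -0.001, -0.001]
ft_force: [-5.5, -0.9, 9.2]
grip_width: 0.0092
grip_force: 25.0
```

```bash
python3 - <<'E'
from h import *
now()
rows([bar(t,min(1.35+.2*t,1.5),.6*t) for t in np.arange(.08,.9,.08)])
E
```

```text
t 4.03 grasp E [-11.9   3.8 206.3] tool z in E [-0.002, -0.0, -1.0] F [-5.5 -0.9  9.2] w 0.0092 gf 25.0 q [-0.28  0.38  1.83 -0.    0.93 -0.17]
[-0.0, 0.33, -0.22, 0.046, 0.0, 0.0],
[-0.01, 0.66, -0.45, 0.094, 0.0, 0.0],
[-0.01, 1.01, -0.67, 0.142, 0.0, 0.0],
[-0.01, 1.38, -0.86, 0.19, 0.0, 0.0],
[-0.01, 1.76, -1.02, 0.238, 0.0, 0.0],
[-0.01, 2.16, -1.15, 0.286, 0.0, 0.0],
[-0.01, 2.57, -1.26, 0.334, 0.0, 0.0],
[-0.01, 2.98, -1.34, 0.382, 0.0, 0.0],
[-0.01, 3.41, -1.39, 0.43, 0.0, 0.0],
[-0.01, 3.82, -1.42, 0.478, 0.0, 0.0],
[-0.01, 4.24, -1.43, 0.526, 0.0, 0.0],
```

move_arm(commands=[[[0, 0.33, -0.22, 0.046, 0, 0], [0, 0.66, -0.45, 0.094, 0, 0], [0, 1.01, -0.67, 0.142, 0, 0], [0, 1.38, -0.86, 0.19, 0, 0], [0, 1.76, -1.02, 0.238, 0, 0], [0, 2.16, -1.15, 0.286, 0, 0], [0, 2.57, -1.26, 0.334, 0, 0], [0, 2.98, -1.34, 0.382, 0, 0], [0, 3.41, -1.39, 0.43, 0, 0], [0, 3.82, -1.42, 0.478, 0, 0], [0, 4.24, -1.43, 0.526, 0, 0], [0, 4.24, -1.43, 0.526, 0, 0]]])

```text
time: 5.52
position: [0.6468, -0.0391, 0.4243]
tool_rot: [0.719, 0.644, -0.176, -0.196]
ft_force: [-6.1, -1.0, -3.6]
grip_width: 0.0089
grip_force: 25.0
```

```bash
python3 - <<'E'
from h import *
now()
rows([bar(t,1.5,.6*t) for t in np.arange(.96,1.46,.07)])
E
```

```text
t 5.53 grasp E [ 75.    3.9 283.1] tool z in E [-0.509, 0.0, -0.861] F [-6.1 -1.  -3.6] w 0.0089 gf 25.0 q [-0.22  0.65  1.19 -0.06  1.83 -0.11]
[-0.0, 0.33, -0.25, 0.042, -0.0, -0.0],
[-0.0, 0.67, -0.4, 0.084, -0.0, -0.0],
[-0.0, 1.02, -0.53, 0.126, -0.0, -0.0],
[-0.0, 1.38, -0.64, 0.168, -0.0, -0.0],
[-0.0, 1.74, -0.73, 0.21, -0.0, -0.0],
[-0.0, 2.11, -0.8, 0.252, -0.0, -0.0],
[-0.0, 2.49, -0.85, 0.294, -0.0, -0.0],
[-0.0, 2.87, -0.87, 0.336, -0.0, -0.0],
```

move_arm(commands=[[[0, 0.33, -0.21, 0.042, 0, 0], [0, 0.67, -0.39, 0.084, 0, 0], [0, 1.02, -0.53, 0.126, 0, 0], [0, 1.38, -0.64, 0.168, 0, 0], [0, 1.74, -0.73, 0.21, 0, 0], [0, 2.11, -0.8, 0.252, 0, 0], [0, 2.49, -0.85, 0.294, 0, 0], [0, 2.87, -0.87, 0.336, 0, 0], [0, 2.87, -0.87, 0.336, 0, 0], [0, 2.87, -0.87, 0.336, 0, 0]]])

```text
time: 6.78
position: [0.7629, -0.0518, 0.399]
tool_rot: [0.677, 0.606, -0.279, -0.311]
ft_force: [-6.3, 0.1, 0.0]
grip_width: 0.0086
grip_force: 25.0
```

```bash
python3 - <<'E'
from h import *
now()
c=camera("top"); P=E(pts(c)); cv2.imwrite("pics/top1.png",c["pixels"][150:330,200:460].repeat(3,0).repeat(3,1)); np.savez("top1.npz",**c)
c=camera("side"); np.savez("side1.npz",**c); cv2.imwrite("pics/side1.png",c["pixels"])
E
```

```text
t 6.78 grasp E [150.6   3.9 292.3] tool z in E [-0.759, 0.0, -0.651] F [-6.3  0.1  0. ] w 0.0086 gf 25.0 q [-0.2   0.93  0.73 -0.1   2.34 -0.13]
```

View pics/side1.png

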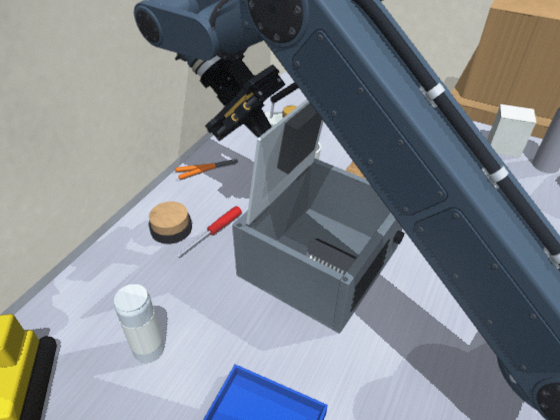

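The side view shows the hatch standing nearly upright (edge at (285,120)), with the gripper holding the ring behind it. The cassette's pleated top is in the well at (330,262). I'll release the ring and back off.

```bash
python3 - <<'E'
from h import *
b=.863
f=lambda d:pose(.1506+d*np.sin(b),.0037,.2923+d*np.cos(b),b)
rows([f(.05),f(.11),pose(.2,0,.46,.6),pose(.1,0,.48,.3),pose(-.06,0,.48,0)])
E
```

```text
[-0.0, 0.01, -1.25, 0.002, -0.0, -0.0],
[-0.0, 0.01, -2.75, 0.002, -0.0, -0.0],
[-0.1, -3.43, -3.53, -0.261, -0.0, -0.0],
[-0.1, -6.56, -1.46, -0.561, -0.0, -0.0],
[-0.1, -10.1, 2.37, -0.861, -0.0, -0.0],
```

move_arm(commands=[[[0, 0, 0, 0, 0, 0], [0, 0, 0, 0, 0, 0], [0, 0, 0, 0, 0, 0]]], claw=0.45)

```text
time: 7.25
position: [0.7634, -0.0521, 0.3989]
tool_rot: [0.677, 0.607, -0.278, -0.31]
ft_force: [-1.1, -0.3, 0.3]
grip_width: 0.023
grip_force: 0.0
```

move_arm(commands=[[[0, 0, -0.6, 0, 0, 0], [0, 0, -1.4, 0, 0, 0], [0, 0, -2.75, 0, 0, 0], [0, -1.7, -3.3, -0.13, 0, 0], [-0.1, -3.43, -3.6, -0.26, 0, 0], [-0.1, -5, -2.8, -0.41, 0, 0], [-0.1, -6.56, -1.7, -0.56, 0, 0], [-0.1, -8.3, 0, -0.72, 0, 0], [-0.1, -9.2, 1.2, -0.86, 0, 0], [-0.1, -10.1, 2.3, -0.86, 0, 0], [-0.1, -10.1, 2.3, -0.86, 0, 0], [-0.1, -10.1, 2.3, -0.86, 0, 0]]])

```text
time: 8.75
position: [0.4279, -0.0183, 0.6463]
tool_rot: [0.745, 0.667, -0.0, -0.0]
ft_force: [0.4, -0.7, 1.2]
grip_width: 0.0239
grip_force: 0.0
```

```bash
python3 - <<'E'
from h import *
now()
c=camera("top"); cv2.imwrite("pics/top2.png",c["pixels"][150:330,200:460].repeat(3,0).repeat(3,1)); np.savez("top2.npz",**c)
c=camera("wrist"); np.savez("w2.npz",**c); cv2.imwrite("pics/w2.png",c["pixels"]); print(c["camera_matrix"])
c=camera("side"); np.savez("side2.npz",**c); P=E(pts(c)).reshape(-1,3)
m=(P[:,2]>.18)&(P[:,2]<.42)&(abs(P[:,1])<.12)&(P[:,0]>.03)&(P[:,0]<.2)
q=P[m]; print(len(q)); 
if len(q): a=np.polyfit(q[:,2],q[:,0],1); print("hatch angle approx",np.pi/2+np.arctan(a[0]),a, q[:,2].max())
E
```

```text
t 8.75 grasp E [-61.6   0.5 482.3] tool z in E [-0.001, -0.0, -1.0] F [ 0.4 -0.7  1.2] w 0.0239 gf 0.0 q [-0.3   0.03  1.49 -0.    1.63 -0.19]
[[325.1922621    0.         279.38416366]
 [  0.         325.1922621  211.8563735 ]
 [  0.           0.           1.        ]]
4605
hatch angle approx 1.382160799611524 [-0.19090527  0.14153145] 0.3794168224222433
```

View pics/w2.png

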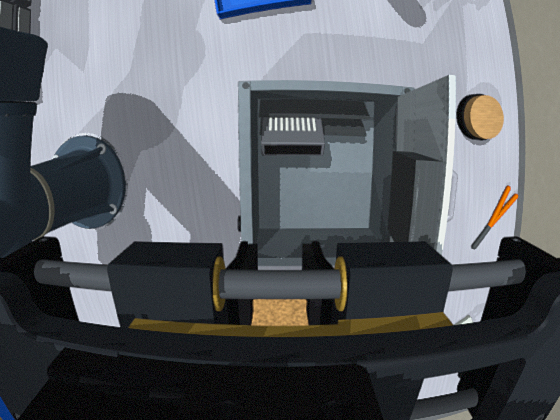

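The wrist view shows the hatch upright at right and the cassette's pleated upper face at (295,125), with its top edge at (292,150). It is wide along the extractor's x and leans towards -y. I'll measure it from depth.

```bash
cat >> h.py <<'E'
def wpts(c):
    z=c["range_z"].astype(float);K=c["camera_matrix"];v,u=np.mgrid[:z.shape[0],:z.shape[1]]
    a=(u-K[0,2])/K[0,0];b=(v-K[1,2])/K[1,1];r=np.hypot(a,b)+1e-9;t=np.tan(r)/r
    X=np.stack([a*t*z,-b*t*z,-z,np.ones_like(z)],-1); P=(X@np.linalg.inv(c["extrinsics"]).T)[...,:3]; P[z==0]=np.nan
    return P
E
python3 - <<'E'
from h import *
for n,f in (("w2",wpts),("top2",pts)):
    c=dict(np.load(n+".npz")); e=E(f(c))*1000; np.save(n+"_e.npy",e); im=c["pixels"]
    if n=="w2":
        print("rim z",np.nanmedian(e[86:90,300:380,2]))
        for v in range(108,160,3): print(v,[e[v,u].round(0).tolist() for u in (275,292,310)],im[v,292])
        for u in range(254,336,4): print(u,e[130,u].round(0),e[148,u].round(0),im[148,u])
    m=(abs(e[...,0]-10)<105)&(abs(e[...,1])<118)&(e[...,2]>40)&(e[...,2]<140); q=e[m]; print(n,len(q),np.percentile(q,[1,50,99],0).round(0).tolist())
E
```

```text
rim z 159.7612029610535
108 [[-67.0, 103.0, 59.0], [-38.0, 104.0, 57.0], [-7.0, 104.0, 57.0]] [51 46 42]
111 [[-67.0, 98.0, 66.0], [-38.0, 98.0, 66.0], [-7.0, 98.0, 66.0]] [45 45 38]
114 [[-67.0, 92.0, 74.0], [-39.0, 92.0, 76.0], [-8.0, 93.0, 72.0]] [75 71 66]
117 [[-67.0, 87.0, 67.0], [-38.0, 87.0, 67.0], [-7.0, 88.0, 67.0]] [119 121 117]
120 [[-67.0, 82.0, 75.0], [-38.0, 82.0, 74.0], [-8.0, 82.0, 74.0]] [234 238 232]
123 [[-67.0, 77.0, 80.0], [-39.0, 77.0, 80.0], [-9.0, 77.0, 79.0]] [233 237 232]
126 [[-67.0, 72.0, 88.0], [-39.0, 72.0, 88.0], [-9.0, 72.0, 83.0]] [235 238 233]
129 [[-67.0, 67.0, 94.0], [-39.0, 67.0, 92.0], [-10.0, 67.0, 94.0]] [237 244 235]
132 [[-67.0, 62.0, 99.0], [-39.0, 62.0, 99.0], [-10.0, 62.0, 99.0]] [105  99  95]
135 [[-67.0, 57.0, 104.0], [-40.0, 57.0, 105.0], [-11.0, 58.0, 103.0]] [107 103  97]
138 [[-67.0, 53.0, 109.0], [-40.0, 53.0, 110.0], [-11.0, 53.0, 110.0]] [109 103  96]
141 [[-67.0, 48.0, 116.0], [-40.0, 48.0, 116.0], [-12.0, 48.0, 114.0]] [106  99  96]
144 [[-67.0, 44.0, 116.0], [-40.0, 44.0, 118.0], [-12.0, 44.0, 118.0]] [86 83 80]
147 [[-67.0, 3
[... 849 characters left out ...]
 95.] [-43.  37. 112.] [23 19 19]
294 [-36.  65.  94.] [-37.  37. 111.] [24 16 20]
298 [-29.  65.  94.] [-30.  37. 111.] [20 17  8]
302 [-23.  65.  94.] [-24.  37. 112.] [26 23 25]
306 [-16.  66.  95.] [-18.  37. 113.] [18 19 13]
310 [-10.  66.  95.] [-11.  37. 112.] [18 15 17]
314 [-3. 66. 94.] [ -5.  37. 115.] [20 14 19]
318 [ 3. 66. 93.] [  1.  37. 114.] [25 24 23]
322 [10. 66. 93.] [  8.  37. 113.] [105  96  96]
326 [23. 66. 48.] [29. 31. 10.] [98 88 78]
330 [30. 66. 47.] [37. 31.  9.] [156 148 132]
334 [38. 66. 47.] [44. 31. 10.] [153 144 127]
w2 4339 [[-90.0, 25.0, 41.0], [-24.0, 72.0, 76.0], [92.0, 115.0, 118.0]]
top2 678 [[-40.0, 47.0, 41.0], [27.0, 91.0, 63.0], [93.0, 117.0, 118.0]]
```

```bash
cat >> h.py <<'E'
lean=.66; ax=np.array([-np.sin(lean),np.cos(lean)]); C0=np.array([.0687,.0665])
def cas(s,n=0,x=-.04,psi=-np.pi/2):
    """tool on the cassette axis, grasp point s above its centre, offset n along its normal"""
    p=C0+s*ax+n*np.array([np.cos(lean),np.sin(lean)]); return pose(x,p[0],p[1],0,psi,lean)
E
python3 - <<'E'
from h import *
c=dict(np.load("w2.npz")); T=np.linalg.inv(c["extrinsics"]); print("cam in tool",to_tool(T[:3,3]),"view dir",R.from_quat(get_obs()["tool_rot"]).inv().apply(-T[:3,2]))
e=np.load("w2_e.npy"); q=e[(abs(e[...,0]+40)<40)&(e[...,1]>27)&(e[...,1]<80)&(e[...,2]>85)&(e[...,2]<130)]
# face points / top points fit
for nm,m in (("face",(q[:,1]>50)),("top",(q[:,1]<42))):
    p=np.polyfit(q[m,1],q[m,2],1); print(nm,p,np.arctan(p[0]))
rows([pose(-.04,0,.40,0,-np.pi/2,.3),cas(.16),cas(.09),cas(.028)])
E
```

```text
cam in tool [ 0.07047428 -0.003513    0.0197817 ] view dir [-2.57590994e-01  2.87916147e-04  9.66254002e-01]
face [ -1.18880021 172.52696259] -0.8714425836319445
top [ 0.7491803  84.29094596] 0.642976297026451
[-1.2, 0.42, 2.23, -0.235, 0.237, -1.558],
[-3.24, 0.42, 8.09, -0.516, 0.518, -1.508],
[-2.16, 0.42, 9.47, -0.516, 0.518, -1.508],
[-1.21, 0.42, 10.7, -0.516, 0.518, -1.508],
```

```bash
python3 - <<'E'
from h import *
p,r=cas(.09); rows([(p+[0,0,.2],r),(p+[0,0,.12],r)])
E
```

```text
[-2.17, 0.42, 4.47, -0.516, 0.518, -1.508],
[-2.17, 0.42, 6.47, -0.516, 0.518, -1.508],
```

move_arm(commands=[[[-0.3, 0.1, 0.5, -0.06, 0.06, -0.17], [-0.6, 0.2, 1, -0.12, 0.12, -0.35], [-1, 0.3, 2, -0.18, 0.18, -0.52], [-1.4, 0.42, 3, -0.25, 0.25, -0.72], [-1.8, 0.42, 4, -0.33, 0.33, -0.95], [-2.17, 0.42, 4.47, -0.4, 0.4, -1.15], [-2.17, 0.42, 4.47, -0.46, 0.46, -1.35], [-2.17, 0.42, 4.47, -0.516, 0.518, -1.508], [-2.17, 0.42, 4.47, -0.516, 0.518, -1.508], [-2.17, 0.42, 4.47, -0.516, 0.518, -1.508], [-2.17, 0.42, 4.47, -0.516, 0.518, -1.508], [-2.17, 0.42, 4.47, -0.516, 0.518, -1.508]]], claw=-0.15)

```text
time: 10.4
position: [0.439, -0.1077, 0.4663]
tool_rot: [0.053, 0.945, 0.324, 0.016]
ft_force: [0.2, -0.5, 0.7]
grip_width: 0.05
grip_force: 0.0
```

```bash
python3 - <<'E'
from h import *
now(); p,r=cas(.09); rows([(p+[0,0,.1],r),(p,r),cas(.06),cas(.028)])
c=camera("side"); cv2.imwrite("pics/side3.png",c["pixels"])
E
```

```text
t 10.4 grasp E [-41.   13.5 336.7] tool z in E [-0.002, 0.613, -0.79] F [ 0.2 -0.5  0.7] w 0.05 gf 0.0 q [-0.64  0.27  1.77  0.56  1.5  -2.25]
[-0.03, -1.52, 1.96, -0.0, -0.002, -0.003],
[-0.03, -3.05, 3.93, -0.0, -0.002, -0.003],
[-0.04, -3.05, 4.68, -0.0, -0.002, -0.003],
[-0.04, -3.05, 5.48, -0.0, -0.002, -0.003],
```

View pics/side3.png

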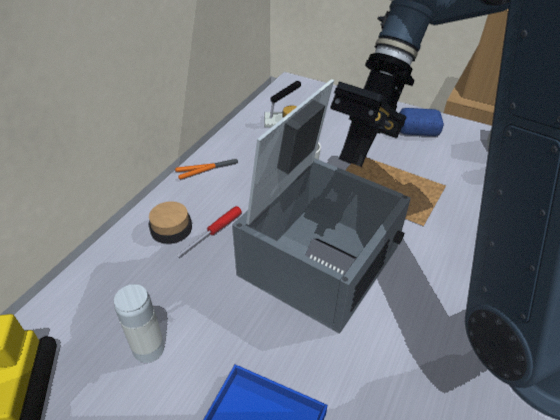

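The side view shows the gripper tilted over the well at (365,120), with the hatch standing open and the cassette at (330,255). I'll descend to the grasp.

move_arm(commands=[[[0, -0.7, 0.95, 0, 0, 0], [-0.03, -1.5, 1.96, 0, 0, 0], [-0.03, -2.3, 3, 0, 0, 0], [-0.03, -3.05, 3.93, 0, 0, 0], [-0.03, -3.05, 3.93, 0, 0, 0], [-0.04, -3.05, 4.3, 0, 0, 0], [-0.04, -3.05, 4.68, 0, 0, 0], [-0.04, -3.05, 5.05, 0, 0, 0], [-0.04, -3.05, 5.35, 0, 0, 0], [-0.04, -3.05, 5.48, 0, 0, 0], [-0.04, -3.05, 5.48, 0, 0, 0]]])

```text
time: 11.82
position: [0.4437, -0.0695, 0.2182]
tool_rot: [0.052, 0.944, 0.324, 0.016]
ft_force: [0.0, -0.1, 0.5]
grip_width: 0.0502
grip_force: 0.0
```

move_arm(commands=[[[0, 0, 0, 0, 0, 0], [0, 0, 0, 0, 0, 0], [0, 0, 0, 0, 0, 0], [0, 0, 0, 0, 0, 0]]], claw=1, squeeze=25)

```text
time: 12.32
position: [0.4438, -0.0697, 0.2188]
tool_rot: [0.053, 0.944, 0.324, 0.017]
ft_force: [1.1, 0.5, 3.5]
grip_width: 0.0279
grip_force: 25.0
```

```bash
python3 - <<'E'
from h import *
now()
E
```

```text
t 12.32 grasp E [-40.4  52.   89.4] tool z in E [-0.002, 0.614, -0.789] F [1.1 0.5 3.5] w 0.0279 gf 25.0 q [-0.57  0.71  1.99  0.76  0.93 -2.64]
```

move_arm(commands=[[[0, 0, -0.2, 0, 0, 0], [0, 0, -0.4, 0, 0, 0], [0, 0, -0.6, 0, 0, 0], [0, 0, -0.8, 0, 0, 0], [0, 0, -1, 0, 0, 0], [0, 0, -1.2, 0, 0, 0], [0, 0, -1.4, 0, 0, 0], [0, 0, -1.6, 0, 0, 0], [0, 0, -1.7, 0, 0, 0], [0, 0, -1.7, 0, 0, 0]]])

```text
time: 13.58
position: [0.4395, -0.1118, 0.2723]
tool_rot: [0.053, 0.945, 0.323, 0.017]
ft_force: [0.1, -0.0, -3.5]
grip_width: 0.0278
grip_force: 25.0
```

```bash
python3 - <<'E'
from h import *
now()
o=get_obs(); r=R.from_quat(o["tool_rot"]); p=np.array(o["position"])
rows([(p+[0,0,.1],r),(p+[0,0,.2],r)])
E
```

```text
t 13.57 grasp E [-40.    9.4 142.7] tool z in E [-0.001, 0.613, -0.79] F [ 0.1 -0.  -3.5] w 0.0278 gf 25.0 q [-0.65  0.6   1.95  0.64  1.07 -2.56]
[0.01, 1.53, -1.98, 0.0, 0.0, 0.0],
[0.01, 3.06, -3.95, 0.0, 0.0, 0.0],
```

```bash
python3 - <<'E'
from h import *
m=E(np.array([.440,-.349,0])); print(m)
o=get_obs(); r=R.from_quat(o["tool_rot"]); p=np.array(o["position"])
h=-np.pi/2
rows([(p+[0,0,.1],r),(p+[0,0,.19],r),pose(-.045,-.1,.32,0,h,.4),pose(m[0],-.2,.30,0,h,.2),pose(m[0],m[1],.25,0,h,0),pose(m[0],m[1],.15,0,h,0)])
E
```

```text
[-0.01329595 -0.32681884  0.        ]
[0.01, 1.53, -1.98, 0.0, 0.0, 0.0],
[0.01, 2.91, -3.75, 0.0, 0.0, 0.0],
[0.14, 1.6, -5.04, 0.259, -0.002, -0.002],
[-0.65, 0.09, -5.89, 0.459, -0.002, -0.002],
[-0.66, -2.49, -6.41, 0.659, -0.002, -0.001],
[-0.66, -4.02, -4.43, 0.659, -0.002, -0.001],
```

move_arm(commands=[[[0, 0.75, -1, 0, 0, 0], [0, 1.53, -1.98, 0, 0, 0], [0, 2.2, -2.85, 0, 0, 0], [0, 2.91, -3.75, 0, 0, 0], [0, 2.91, -3.75, 0, 0, 0], [0.07, 2.3, -4.4, 0.13, 0, 0], [0.1, 1.6, -5.04, 0.26, 0, 0], [-0.25, 0.9, -5.5, 0.36, 0, 0], [-0.65, 0.1, -5.9, 0.46, 0, 0], [-0.65, -0.8, -6.1, 0.53, 0, 0], [-0.65, -1.7, -6.3, 0.6, 0, 0], [-0.66, -2.49, -6.41, 0.659, 0, 0]]])

```text
time: 15.08
position: [0.4395, -0.3492, 0.4104]
tool_rot: [0.055, 0.998, 0.002, -0.003]
ft_force: [-0.4, 0.5, -3.3]
grip_width: 0.0278
grip_force: 25.0
```

```bash
python3 - <<'E'
from h import *
now()
m=E(np.array([.440,-.349,0])); h=-np.pi/2
rows([pose(m[0],m[1],.25,0,h,0),pose(m[0],m[1],.15,0,h,0),pose(m[0],m[1],.11,0,h,0)])
c=camera("side"); cv2.imwrite("pics/side4.png",c["pixels"])
c=camera("wrist"); e=E(wpts(c)); np.save("w4.npy",e)
E
```

```text
t 15.07 grasp E [ -15.  -326.5  246.4] tool z in E [-0.007, 0.004, -1.0] F [-0.4  0.5 -3.3] w 0.0278 gf 25.0 q [-0.87  0.44  1.59 -0.    1.13 -2.33]
[-0.01, 0.01, -0.09, 0.004, -0.007, -0.0],
[-0.03, -0.0, 2.41, 0.004, -0.007, -0.0],
[-0.04, -0.01, 3.41, 0.004, -0.007, -0.0],
```

View pics/side4.png

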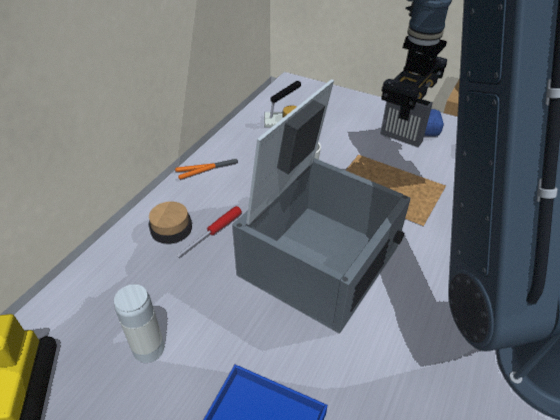

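The side view shows the cassette hanging upright at (405,118) above the mat. I'll lower it.

move_arm(commands=[[[0, 0, 0.7, 0, -0.007, 0], [-0.02, 0, 1.5, 0.004, -0.007, 0], [-0.03, 0, 2.3, 0.004, -0.007, 0], [-0.03, 0, 3, 0.004, -0.007, 0], [-0.04, 0, 3.5, 0.004, -0.007, 0], [-0.04, 0, 3.7, 0.004, -0.007, 0], [-0.04, 0, 3.8, 0.004, -0.007, 0], [-0.04, 0, 3.8, 0.004, -0.007, 0], [-0.04, 0, 3.8, 0.004, -0.007, 0]]])

```text
time: 16.3
position: [0.4415, -0.3488, 0.2622]
tool_rot: [0.055, 0.998, -0.002, 0.002]
ft_force: [0.3, -0.2, -2.3]
grip_width: 0.0282
grip_force: 25.0
```

move_arm(commands=[[[0, 0, 0.03, 0, 0, 0], [0, 0, 0.06, 0, 0, 0], [0, 0, 0.08, 0, 0, 0], [0, 0, 0.08, 0, 0, 0]]])

```text
time: 16.8
position: [0.4412, -0.3486, 0.2581]
tool_rot: [0.055, 0.998, -0.001, 0.002]
ft_force: [0.9, 0.6, -2.4]
grip_width: 0.0275
grip_force: 25.0
```

```bash
python3 - <<'E'
from h import *
now()
E
```

```text
t 16.8 grasp E [ -11.5 -326.7   94.1] tool z in E [0.004, -0.002, -1.0] F [ 0.9  0.6 -2.4] w 0.0275 gf 25.0 q [-0.87  0.65  1.71  0.    0.77 -2.33]
```

Grasp is at 94 mm, with contact expected near 87. I'll step down about 1.5 mm at a time and watch Fz.

move_arm(commands=[[[0, 0, 0.04, 0, 0, 0], [0, 0, 0.07, 0, 0, 0], [0, 0, 0.1, 0, 0, 0], [0, 0, 0.1, 0, 0, 0]]])

```text
time: 17.3
position: [0.4413, -0.3486, 0.2541]
tool_rot: [0.055, 0.998, -0.001, 0.002]
ft_force: [0.2, 0.3, -2.7]
grip_width: 0.0278
grip_force: 25.0
```

move_arm(commands=[[[0, 0, 0.02, 0, 0, 0], [0, 0, 0.04, 0, 0, 0], [0, 0, 0.04, 0, 0, 0]]])

```text
time: 17.68
position: [0.4413, -0.3487, 0.2526]
tool_rot: [0.055, 0.998, -0.001, 0.002]
ft_force: [-1.2, 0.5, -1.7]
grip_width: 0.0279
grip_force: 25.0
```

move_arm(commands=[[[0, 0, 0.02, 0, 0, 0], [0, 0, 0.03, 0, 0, 0], [0, 0, 0.03, 0, 0, 0]]])

```text
time: 18.05
position: [0.4414, -0.3487, 0.2515]
tool_rot: [0.055, 0.998, -0.001, 0.002]
ft_force: [0.4, 0.3, -1.6]
grip_width: 0.0279
grip_force: 25.0
```

```bash
python3 - <<'E'
from h import *
now()
c=camera("top"); e=E(pts(c)); cv2.imwrite("pics/x.png",c["pixels"])
c=camera("side"); z=E(pts(c)); cv2.imwrite("pics/side5.png",cv2.resize(c["pixels"][90:250,320:480],None,fx=3.6,fy=3.6))
E
```

```text
t 18.05 grasp E [ -11.4 -326.8   87.5] tool z in E [0.004, -0.003, -1.0] F [ 0.4  0.3 -1.6] w 0.0279 gf 25.0 q [-0.87  0.67  1.71  0.    0.76 -2.33]
```

View pics/side5.png

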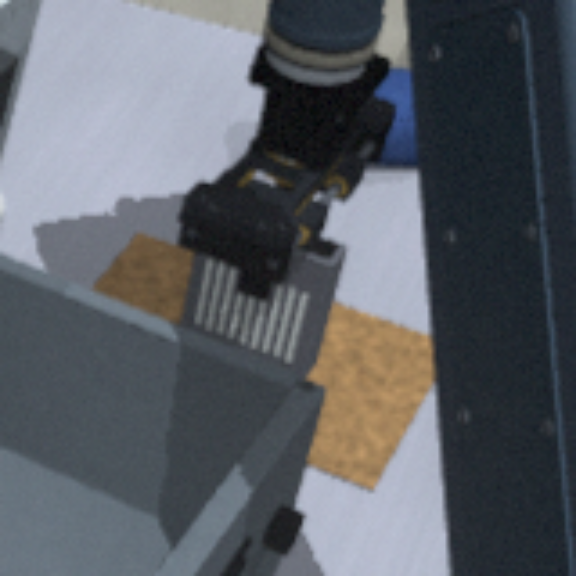

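The crop shows the cassette upright over the mat, but the extractor rim at (250,370) hides its foot. I'll keep stepping down by feel.

move_arm(commands=[[[0, 0, 0.02, 0, 0, 0], [0, 0, 0.03, 0, 0, 0], [0, 0, 0.03, 0, 0, 0]]])

```text
time: 18.52
position: [0.4415, -0.3487, 0.2514]
tool_rot: [0.055, 0.998, -0.002, 0.002]
ft_force: [-0.6, 1.7, 6.6]
grip_width: 0.0277
grip_force: 25.0
```

move_arm(commands=[[[0, 0, 0.02, 0, 0, 0], [0, 0, 0.03, 0, 0, 0], [0, 0, 0.03, 0, 0, 0]]])

```text
time: 18.9
position: [0.4416, -0.3486, 0.2513]
tool_rot: [0.055, 0.998, -0.002, 0.002]
ft_force: [-1.3, 2.2, 14.1]
grip_width: 0.0275
grip_force: 25.0
```

The foot is on the mat. I'll ease off, release and retreat straight up.

move_arm(commands=[[[0, 0, -0.04, 0, 0, 0], [0, 0, -0.04, 0, 0, 0]]])

```text
time: 19.15
position: [0.4415, -0.3488, 0.2513]
tool_rot: [0.055, 0.998, -0.002, 0.002]
ft_force: [1.5, 1.9, 6.8]
grip_width: 0.0276
grip_force: 25.0
```

move_arm(commands=[[[0, 0, 0, 0, 0, 0], [0, 0, 0, 0, 0, 0], [0, 0, 0, 0, 0, 0], [0, 0, 0, 0, 0, 0], [0, 0, -0.3, 0, 0, 0], [0, 0, -0.8, 0, 0, 0], [0, 0, -1.5, 0, 0, 0], [0, 0, -2.3, 0, 0, 0], [0, 0, -3.2, 0, 0, 0], [0, 0, -4.2, 0, 0, 0], [0, 0, -4.2, 0, 0, 0]]], claw=-0.2)

```text
time: 20.52
position: [0.4413, -0.3487, 0.423]
tool_rot: [0.055, 0.998, -0.005, 0.005]
ft_force: [0.1, 0.4, -0.5]
grip_width: 0.0526
grip_force: 0.0
```

```bash
python3 - <<'E'
from h import *
now()
c=camera("wrist"); cv2.imwrite("pics/w5.png",c["pixels"]); e=wpts(c)
q=e[(e[...,2]>.09)&(e[...,2]<.135)&(abs(e[...,0]-.44)<.09)&(abs(e[...,1]+.349)<.06)]; print(len(q),np.percentile(q,[2,50,98],0).round(3))
c=camera("side"); P=E(pts(c)).reshape(-1,3)
m=(P[:,2]>.18)&(P[:,2]<.42)&(abs(P[:,1])<.12)&(P[:,0]>.03)&(P[:,0]<.2); q=P[m]; a=np.polyfit(q[:,2],q[:,0],1); print("hatch",np.pi/2+np.arctan(a[0]))
E
```

```text
t 20.52 grasp E [ -10.3 -327.8  259. ] tool z in E [0.01, -0.009, -1.0] F [ 0.1  0.4 -0.5] w 0.0526 gf 0.0 q [-0.87  0.42  1.57  0.    1.13 -2.33]
3241 [[ 0.394 -0.366  0.111]
 [ 0.439 -0.349  0.114]
 [ 0.49  -0.334  0.116]]
hatch 1.3820027822046406
```

View pics/w5.png

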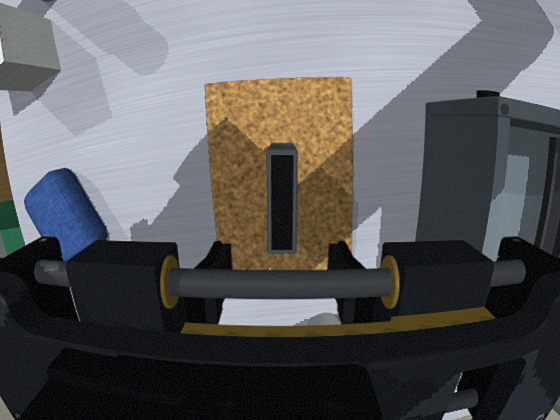

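The wrist view shows the cassette standing upright mid-mat at (282,200). Its top measures 114 mm, as expected, and the hatch is at 1.38 rad, so I'm handing in.

```bash
python3 -c "
from rig import *
print(hand_in())"
```

```text
the job is handed in; nothing more can be done
None
```

I flipped the ring up, opened the hatch to about 1.38 rad, stood the cassette upright at mid-mat, and handed the job in at about 20.6 s; the hand-in gave no verdict, and I did not re-measure the bystanders.

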